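# Unstack the wheelset parts and lay them out

## Task

Take the two piles of wheelset parts apart and lay the parts out for assembly: the bearing flat in the middle of the yellow dish, the green axle box flat and square in the middle of the green tray, the blue axle box likewise in the blue tray, and, once nothing else lies on the wheel or its stand, the flanged wheel set down gently, centred and hub upward, on the red stand. Leave the jar and the spanner where they are.

Things in the scene. Friction and masses are not known exactly. Their poses are not given: they have to be found in the camera images.
- wheel: Flanged steel rail wheel, about 700 g, lying flat, hub upward, on the bench at the start with one axle box on its hub: flange 100 mm diameter and 7 mm thick at the bottom, tread 84 mm diameter up to a flat face 22 mm high, then a round hub 44 mm diameter standing up to 46 mm. Grip it by the hub. Origin: centre of its underside, z up.
- green_box: Axle box, green painted steel block 64 (its x) x 46 (its y) x 40 mm high, about 250 g, with a small round bright cover (3 mm proud) on its +x end; at the start it lies flat on top of either the wheel's hub or the wheel stand (both 46 mm high). Grip it across the 46 mm width. Origin: centre of its underside, z up. The bearing lies on it at the start.
- blue_box: Axle box, blue painted steel block 64 (its x) x 46 (its y) x 40 mm high, about 250 g, with a small round bright cover (3 mm proud) on its +x end; at the start it lies flat on top of either the wheel's hub or the wheel stand (both 46 mm high). Grip it across the 46 mm width. Origin: centre of its underside, z up. Nothing lies on it.
- bearing: Roller bearing, bright steel with a black seal ring on top, a solid disc 42 mm diameter x 20 mm high, 90 g, lying flat on the green axle box at the start. Origin: centre of its underside, z up.
- stand: Fixed wheel stand with a flat round red top, 112 mm diameter, 46 mm above the bench; an axle box lies on it at the start. The wheel's final place: its underside then lies 46 mm above this origin. Origin: centre of the underside on the bench. It stands in a different place each time.
- green_tray: Fixed low tray of green plastic, 100 (its x) x 80 (its y) mm outside, floor 4 mm thick, rim 4 mm wide standing 5 mm above the floor (inside 92 x 72 mm). Place of the green axle box, whose underside then lies 4 mm above this origin. Origin: centre of its underside on the bench, x along its long side. It stands in a different place each time.
- blue_tray: Fixed low tray of blue plastic, 100 (its x) x 80 (its y) mm outside, floor 4 mm thick, rim 4 mm wide standing 5 mm above the floor (inside 92 x 72 mm). Place of the blue axle box, whose underside then lies 4 mm above this origin. Origin: centre of its underside on the bench, x along its long side. It stands in a different place each time.
- dish: Fixed round yellow plastic dish, 80 mm outside and 72 mm inside diameter, floor 4 mm thick, rim standing 4 mm above the floor. The bearing's place: its underside then lies 4 mm above this origin. Origin: centre of the underside on the bench. It stands in a different place each time.
- jar: Bystander: closed glass jar with a black cap, 64 mm diameter, 95 mm high, on the bench. Origin: centre of its underside.
- spanner: Bystander: steel spanner 170 mm long lying on the bench along its own x. Origin: its underside near the middle of its length.
Things that resemble listed ones, but are neither listed nor needed, are in the scene too. There is more than one size of the green_box; the one meant has the size given above.

How it is judged:
At the end, for the whole second after the job is handed in: Wheel hub up on the stand, within 10 mm of its centre; each axle box upright on the floor of its colour's tray, within 12 mm of the middle and 0.2 rad of square (either way round); bearing flat on the dish floor within 10 mm of its middle; all still (horizontal distance between wheel and stand below 0.01 m and z of wheel in the frame of stand between 0.042 and 0.05 m and angle between each of wheel, green_box, blue_box, bearing's own z axis and vertical below 0.08 rad and linear speed of each of wheel, green_box, blue_box, bearing below 0.02 m/s and angular speed of each of wheel, green_box, blue_box, bearing below 0.2 rad/s and horizontal distance between green_box and green_tray below 0.012 m and z of green_box in the frame of green_tray between 0.001 and 0.007 m and horizontal distance between blue_box and blue_tray below 0.012 m and z of blue_box in the frame of blue_tray between 0.001 and 0.007 m and horizontal distance between bearing and dish below 0.01 m and z of bearing in the frame of dish between 0.001 and 0.007 m and angle between the x axis of green_box and the x axis of green_tray, either way round below 0.2 rad and angle between the x axis of blue_box and the x axis of blue_tray, either way round below 0.2 rad); the robot touches nothing.
It fails at once if the jar is moved more than 25 mm (distance of jar from where it was at the start of the episode above 0.025 m).
It fails at once if the spanner is moved more than 25 mm (distance of spanner from where it was at the start of the episode above 0.025 m).
It fails at once if the wheel is dropped or banged onto the stand (over 90 N) (contact force between wheel and stand above 90 N).
It fails at once if the wheel is set on the stand while an axle box or the bearing still lies there or on the wheel (contact force between wheel and stand above 2 N and (horizontal distance between any of green_box, blue_box, bearing and stand below 0.05 m or horizontal distance between any of green_box, blue_box, bearing and wheel below 0.05 m)).
It also fails if it takes over 102 s, if anything falls off the work surface, if the arm or the gripper's body presses on something with over 40 N, if the wrist force passes 120 N, or if a joint passes its speed limit or range.

## Robot

A 6-joint arm with a two-finger parallel gripper is mounted at the origin on the work surface. World frame = base frame: x ahead of the robot, y to its left, z up, the work surface at z = 0. Lengths are in m, angles in rad, forces in N, time in s.
With the tool pointing down it reaches from about 0.4 to 0.925 m from the base axis. Payload 3.4 kg.
Tool frame: the origin (TCP) lies midway between the tips of the shut fingers; the grasp point (between the pads) lies 19 mm behind it (arm.grip_point_offset is the z of the grasp point in the tool frame, in m); z points along the fingers, x is the direction in which the jaws open and shut, and the axes are right-handed (so a half turn about z gives the same grasp; the last joint's range is limited). The gripper opens to 85 mm and grips with 20 to 120 N. Pads are 22 mm wide; open, the fingers measure 114 mm over their backs; the gripper's body (76 mm by 85 mm) begins 54 mm behind the grasp point. The pads swing forward as they close: fully open they stand 13 mm farther back than shut.
Start: joints at [1.034, 0.307, 1.506, -0, 1.328, -0.073], TCP at [0.257, 0.514, 0.231] pointing down, gripper open.
Joint ranges: [-3.12, 3.12], [-1.05, 2.28], [0.14, 2.33], [-1.42, 4.57], [0.1, 2.73], [-2.68, 2.68]. Speed limits (rad/s): [2.57, 2.57, 3.14, 3.14, 3.14, 3.14].

## Interface

Orientations are given as [roll, pitch, yaw] about the fixed x, y, z axes, in that order (R = Rz(yaw) Ry(pitch) Rx(roll)).
In Python, from workcell import arm gives the robot as it stands.
- The arm moves only by the tool apply_moves, never from a script. Its argument "series" is a list of rows, each an object with "xyz": the shift along the tool's x, y, z in mm, a list of three; "dr": the turn, a rotation vector about the tool's x, y, z in degrees, a list of three. A call has 1 to 10 rows; each row shifts and turns the commanded pose from where the row before left it, along the tool's axes as they then stand; what a row does not reach is not made up. A row lasts 1/12 s, in which the tool goes at most 41.7 mm and 7.16 degrees, less where a joint would pass 70% of its speed; a pose out of reach is approached as far as the arm can. A call with a gripper value outside its range is refused whole. "fingers" is the gripper command: -1 is fully open, 1 is shut, values between are in proportion, set as the call begins (left out, the last holds). The fingers move at their own pace and stop on an object; the grip force is fixed at half the most. Time passes only in rows, so rows that do not move let the fingers close. It gives the time, the measured TCP pose, the force and the opening at its end, in the units of the state.
- arm.sense(): the state, without advancing time (a new reading comes with each control period).
- arm.read_camera(name): name is "scene" or "side" or "wrist"; returns a dict with "img" (480x640x3 uint8, blue, green, red), "mtx" (3x3 intrinsics, pixels), "rvec" (rotation vector, rad) and "tvec" (3), from world to camera coordinates, as OpenCV has them; the wrist camera has in their place "hand_eye" (4x4, takes a point from camera to tool coordinates, whose origin is the TCP and whose axes are the tool frame's). Camera axes: x right, y down, z forward; pixel columns grow to the right and rows downward; lengths in m; the calibration is good to about 2 mm. A picture is of the moment at which its call begins: read the wrist's pose just before it. There is no depth.
- arm.finish_job(): hands the job in, once; it reports no verdict.
The state is a dict: "time": time; "joint_positions": joint angles; "qvel": joint speeds; "effort": joint torques, N m; "tcp_pos": TCP position; "eef_rot": TCP orientation; "contact_force": force on the tool from outside, world axes, zero at the start; "wrist_torque": the same for the moment, N m; "finger_gap": finger opening in m.
Only numpy, scipy, OpenCV 4.12 (cv2) and the standard library are available. Lean on these libraries where they do the work, as an engineer would, in place of code of your own. Each camera call takes 0.05 s, during which the arm holds its last target. There are 200 camera calls.

## Working session

There is one attempt and no reset: what is moved stays moved. The work goes in short steps, Python scripts to look and compute and a tool call to move; the robot and the scene stay as the last step left them, time stands still between calls to the robot, and variables do not carry over. Pictures are saved under pics/ and viewed, about 12 in all and at most 16, crops included, and the job is handed in when it is done.

Besides the shell and the picture viewer there is one more tool, called after "Request:" as name(argument=value, ...) on one line, values as JSON. apply_moves: Moves the arm, as the interface text tells. Its arguments: {"type":"object","properties":{"series":{"type":"array","items":{"type":"object","properties":{"xyz":{"type":"array","items":{"type":"number"}},"dr":{"type":"array","items":{"type":"number"}}}}},"fingers":{"type":"number"}},"required":["series"]}

```bash
ls; mkdir -p pics
cat > h.py <<'E'
import numpy as np, cv2
from workcell import arm
from scipy.spatial.transform import Rotation as R
def cam(name):
    s=arm.sense(); c=arm.read_camera(name); K=np.array(c['mtx'])
    if name=='wrist':
        T=np.eye(4);T[:3,:3]=R.from_euler('xyz',s['eef_rot']).as_matrix() if len(s['eef_rot'])==3 else R.from_quat(s['eef_rot']).as_matrix()
        T[:3,3]=s['tcp_pos']; M=T@np.array(c['hand_eye']); Rc=M[:3,:3]; o=M[:3,3]
    else:
        A=cv2.Rodrigues(np.array(c['rvec'],float))[0]; Rc=A.T; o=-A.T@np.array(c['tvec'],float).ravel()
    return c['img'],K,Rc,o
def ray(px,K,Rc,o,z):
    px=np.atleast_2d(px).astype(float)
    d=(Rc@np.linalg.inv(K)@np.c_[px,np.ones(len(px))].T).T
    return o+d*((z-o[2])/d[:,2])[:,None]
def proj(P,K,Rc,o):
    p=(K@Rc.T@(np.atleast_2d(P)-o).T).T; return p[:,:2]/p[:,2:]
E
python3 - <<'E'
from h import *
print(arm.sense())
for n in('scene','side'):
    i,K,Rc,o=cam(n); cv2.imwrite(f'pics/{n}0.png',i); np.savez(f'{n}0.npz',i=i,K=K,Rc=Rc,o=o); print(n,o,Rc[:,2],K[0,0])
E
```

```text
pics
{'time': 0.0, 'joint_positions': array([ 1.03348868e+00,  3.07583587e-01,  1.50766539e+00,  2.22438236e-05,
        1.32838470e+00, -7.34893668e-02]), 'qvel': array([-1.04140517e-04,  3.53579779e-04,  2.58618898e-04, -2.18749984e-03,
        6.85916608e-05,  3.29102783e-03]), 'effort': array([ 1.61866599e-03, -4.57541621e+01, -2.51920384e+01,  1.18733915e-04,
        1.33406249e-02, -1.14252279e-05]), 'tcp_pos': array([0.25689222, 0.51365519, 0.23037798]), 'eef_rot': array([-3.14142127e+00,  2.03392370e-03,  1.10697286e+00]), 'contact_force': array([ 0.70630741, -0.37366206,  0.81114018]), 'wrist_torque': array([-0.00992615, -0.00909896, -0.0060606 ]), 'finger_gap': 0.08504031762747555}
scene [1.06094302 0.1973523  1.11858756] [-0.50226866 -0.14127105 -0.8530936 ] 590.6981793869797
side [-0.23390869 -0.71781999  0.74948955] [ 0.5736794   0.61763297 -0.53797905] 505.2176936496994
```

View pics/scene0.png

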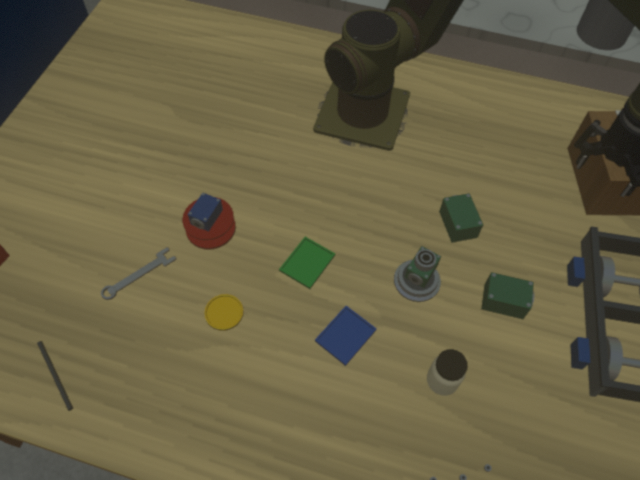

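View pics/side0.png

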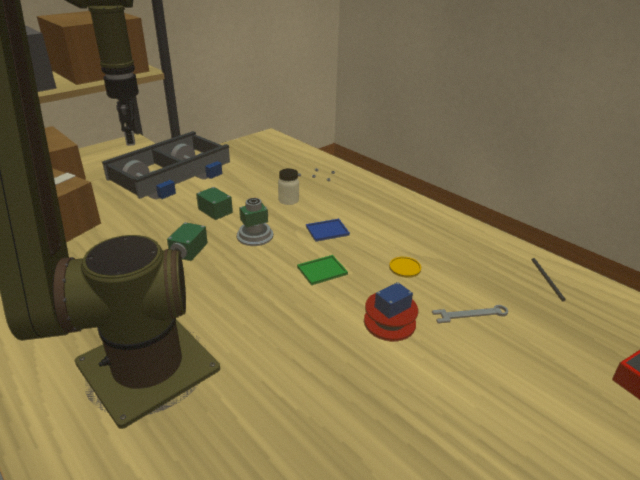

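The listed green box is the small one on the wheel hub (~422,263) carrying the bearing (426,257). The lookalikes are larger green blocks on the bench at (461,217) and (508,294). The blue box sits on the red stand (206,211). The lookalike blue blocks by the rack are at (577,270) and (582,352). The trays are at (307,262) green and (346,335) blue, the dish at (224,312), the jar at (447,370) and the spanner at (138,275).

```bash
cat > m.py <<'E'
from h import *
D=np.load('scene0.npz'); i,K,Rc,o=[D[k] for k in('i','K','Rc','o')]
hsv=cv2.cvtColor(i,cv2.COLOR_BGR2HSV)
for n,(x,y) in dict(gt=(307,262),bt=(346,335),dish=(224,312),red=(222,235),bbox=(206,209),gbox=(415,268),wood=(330,200)).items(): print(n,hsv[y,x])
def comp(seed,z,name,rect=True):
    c=hsv[seed[1],seed[0]].astype(int); m=((abs(hsv[...,0].astype(int)-c[0])<8)&(hsv[...,1]>130)).astype(np.uint8)
    n,l,st,ce=cv2.connectedComponentsWithStats(m); k=l[seed[1],seed[0]]
    cs=cv2.findContours((l==k).astype(np.uint8),0,1)[0]; c=max(cs,key=cv2.contourArea)[:,0]
    P=ray(c,K,Rc,o,z)[:,:2].astype(np.float32)
    print(name,len(c),cv2.minAreaRect(P*1000))
comp((307,262),.005,'gt');comp((346,335),.005,'bt');comp((224,312),.005,'dish')
for n,p,z in(('bbox top',(206,204),.086),('bearing',(426,257),.106),('gbox',(424,262),.086),('wheelface',(417,280),.007),('jar',(451,364),.095),('jarb',(445,385),0),('g2',(508,280),.05),('g1',(460,205),.05),('sp1',(109,292),0),('sp2',(168,256),0)): print(n,ray(p,K,Rc,o,z)[0].round(3))
cv2.imwrite('pics/crop.png',np.hstack([cv2.resize(i[180:260,170:250],(390,390),interpolation=2),cv2.resize(i[235:315,380:460],(390,390),interpolation=2)]))
c=arm.read_camera('wrist');print(np.round(c['hand_eye'],3),c['mtx'][0][0])
E
python3 m.py
```

```text
gt [ 59 131  99]
bt [111 136  94]
dish [ 24 198 139]
red [  7 157  81]
bbox [111 100  79]
gbox [61 71 75]
wood [ 23  93 113]
gt 210 ((466.1679992675781, 2.2940597534179688), (71.24738311767578, 92.5155029296875), 74.02275848388672)
bt 192 ((603.8169555664062, 127.67845916748047), (68.57730102539062, 88.175537109375), 66.7681655883789)
dish 106 ((628.5477905273438, -126.05290222167969), (78.4590072631836, 79.8870620727539), 17.502151489257812)
bbox top [ 0.44  -0.231  0.086]
bearing [0.438 0.241 0.106]
gbox [0.438 0.24  0.086]
wheelface [0.438 0.238 0.007]
jar [0.637 0.33  0.095]
jarb [0.643 0.339 0.   ]
g2 [0.406 0.415 0.05 ]
g1 [0.25  0.288 0.05 ]
sp1 [ 0.658 -0.372  0.   ]
sp2 [ 0.541 -0.292  0.   ]
[[ 1.     0.    -0.     0.   ]
 [-0.     0.955  0.297 -0.076]
 [ 0.001 -0.297  0.955 -0.141]
 [ 0.     0.     0.     1.   ]] 382.31395900919364
```

View pics/crop.png

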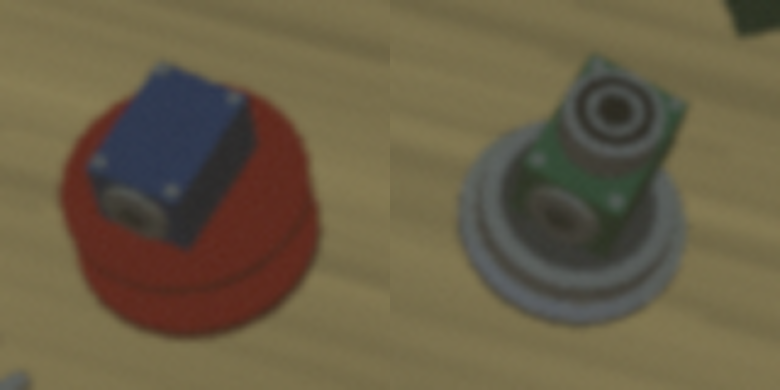

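```bash
cat >> h.py <<'E'
def go(x,y,z,yaw=None):
    """print tool-frame shift (mm) and turn (deg, about tool z) to target, turn taken after the shift"""
    s=arm.sense(); A=R.from_euler('xyz',s['eef_rot']); p=s['tcp_pos']
    d=A.inv().apply(np.array([x,y,z])-p)*1000
    e=''
    if yaw is not None:
        T=R.from_euler('xyz',[np.pi,0,yaw]); T2=R.from_euler('xyz',[np.pi,0,yaw+np.pi])
        e=[np.degrees((A.inv()*t).as_rotvec()).round(1) for t in(T,T2)]
    print('t',round(s['time'],2),'tcp',p.round(4),'rpy',s['eef_rot'].round(3),'gap',round(s['finger_gap'],4),'shift',d.round(1),'turn',e)
E
python3 - <<'E'
from h import *
D=np.load('scene0.npz'); i,K,Rc,o=[D[k] for k in('i','K','Rc','o')]
for n,q in dict(g=[(422.05,246.3),(440.5,256.5),(426.2,277),(409.7,267.8)],b=[(203.8,193.2),(221,199.5),(206.9,219.8),(189,214)]).items():
    P=ray(q,K,Rc,o,.086)[:,:2]; print(n,cv2.minAreaRect((P*1000).astype(np.float32)), P.round(3).tolist(), np.degrees(np.arctan2(*(P[3]-P[0])[::-1])))
go(.438,.241,.2)
E
```

```text
g ((437.4189147949219, 240.79147338867188), (42.4979133605957, 58.06962203979492), 73.21966552734375) [[0.403, 0.229], [0.416, 0.27], [0.471, 0.251], [0.46, 0.216]] -13.057007392695159
b ((447.1549377441406, -230.20648193359375), (41.47980499267578, 61.421714782714844), 81.93598175048828) [[0.416, -0.247], [0.42, -0.205], [0.477, -0.214], [0.475, -0.255]] -8.064024114342066
t 0.15 tcp [0.257  0.5138 0.2306] rpy [-3.141e+00  2.000e-03  1.107e+00] gap 0.0849 shift [-162.9  283.9   30.8] turn
```

Request:
apply_moves(series=[{"xyz": [-20.4,35.5,3.9],"dr": [0,0,0]},{"xyz": [-20.4,35.5,3.9],"dr": [0,0,0]},{"xyz": [-20.4,35.5,3.9],"dr": [0,0,0]},{"xyz": [-20.4,35.5,3.9],"dr": [0,0,0]},{"xyz": [-20.4,35.5,3.9],"dr": [0,0,0]},{"xyz": [-20.4,35.5,3.9],"dr": [0,0,0]},{"xyz": [-20.4,35.5,3.9],"dr": [0,0,0]},{"xyz": [-20.4,35.5,3.9],"dr": [0,0,0]},{"xyz": [0,0,0],"dr": [0,0,-5.3]},{"xyz": [0,0,0],"dr": [0,0,-5.3]}], fingers=-1)

```text
time: 0.98
tcp_pos: [0.4394, 0.2385, 0.1995]
eef_rot: [-3.141, 0.001, 1.291]
contact_force: [0.1, 0.2, 0.4]
finger_gap: 0.0855
```

Run:
```python
from h import *
i,K,Rc,o=cam('wrist'); cv2.imwrite('pics/w1.png',i); np.savez('w1.npz',i=i,K=K,Rc=Rc,o=o)
print(proj([.438,.241,.106],K,Rc,o)); go(.438,.241,.2)
```

```text
[[325.23648754 246.3960232 ]]
t 1.03 tcp [0.4389 0.2395 0.1997] rpy [-3.141e+00  1.000e-03  1.297e+00] gap 0.0856 shift [ 1.2 -1.3 -0.3] turn
```

View pics/w1.png

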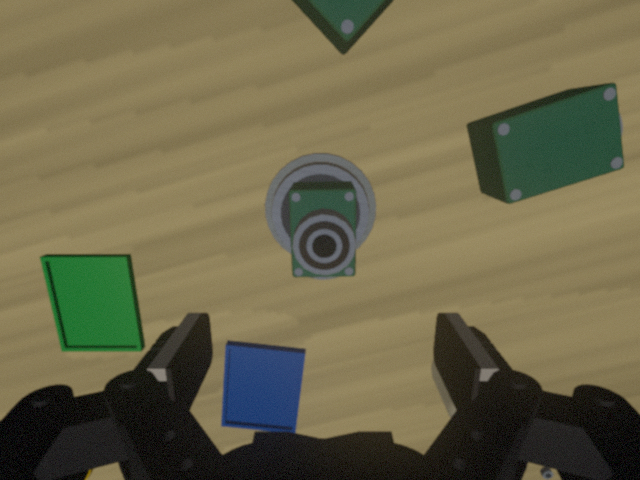

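The bearing is at (324,245) on the green box (screws at 296..351, 197..271), with the box square to the jaws. The big decoys are at top right, and both trays can be seen.

```bash
cat >> h.py <<'E'
def blob(V,seed,z,dh=10,smin=100,vmin=0,show=True):
    i,K,Rc,o=V; hsv=cv2.cvtColor(i,cv2.COLOR_BGR2HSV).astype(int); c=hsv[seed[1],seed[0]]
    dd=abs(hsv[...,0]-c[0]); dd=np.minimum(dd,180-dd)
    m=((dd<dh)&(hsv[...,1]>smin)&(hsv[...,2]>vmin)).astype(np.uint8)
    l=cv2.connectedComponents(m)[1]
    c=max(cv2.findContours((l==l[seed[1],seed[0]]).astype(np.uint8),0,1)[0],key=cv2.contourArea)[:,0]
    P=(ray(c,K,Rc,o,z)[:,:2]*1000).astype(np.float32); r=cv2.minAreaRect(P); w,h=r[1]
    a=r[2]+(90 if h>w else 0); a=(a+90)%180-90
    e=cv2.fitEllipse(P)
    print('rect',np.round(r[0],1),np.round(r[1],1),'long axis',round(a,1),'| ellipse',np.round(e[0],1),np.round(e[1],1),'n',len(c))
E
python3 - <<'E'
from h import *
D=np.load('w1.npz'); V=[D[k] for k in('i','K','Rc','o')]
hsv=cv2.cvtColor(V[0],cv2.COLOR_BGR2HSV)
blob(V,(97,300),.009);blob(V,(265,385),.009)
blob(V,(310,205),.086,smin=70)
g=cv2.medianBlur(cv2.cvtColor(V[0],cv2.COLOR_BGR2GRAY)[205:285,284:366],3)
print(cv2.HoughCircles(g,3,1,50,param1=120,param2=15,minRadius=24,maxRadius=40))
print(ray([(324.5,245)],*V[1:],.106), ray([(296,197),(349,197),(351,271),(298,271)],*V[1:],.086).round(4))
go(.438,.241,.2)
E
```

```text
rect [462.6   4.6] [81.8 99.8] long axis -16.0 | ellipse [462.8   3.8] [ 92.1 117.5] n 366
rect [599.5 127. ] [ 77.7 102.1] long axis -23.1 | ellipse [598.7 127.4] [ 90.  116.8] n 306
rect [420.3 244.1] [44.6 31.6] long axis 76.4 | ellipse [422.4 243. ] [38.3 44.1] n 235
[[[39.5 39.5 30.4]]]
[[0.43696468 0.24080301 0.106     ]] [[0.4053 0.23   0.086 ]
 [0.4151 0.2642 0.086 ]
 [0.4668 0.252  0.086 ]
 [0.4564 0.2157 0.086 ]]
t 1.03 tcp [0.4389 0.2395 0.1997] rpy [-3.141e+00  1.000e-03  1.297e+00] gap 0.0856 shift [ 1.2 -1.3 -0.3] turn
```

Request:
apply_moves(series=[{"xyz": [0.5,-1,30],"dr": [0,0,0]},{"xyz": [0.5,-1.2,30],"dr": [0,0,0]},{"xyz": [0,0,25],"dr": [0,0,0]},{"xyz": [0,0,15],"dr": [0,0,0]},{"xyz": [0,0,8.7],"dr": [0,0,0]},{"xyz": [0,0,0],"dr": [0,0,0]}])

```text
time: 1.53
tcp_pos: [0.4348, 0.2424, 0.0895]
eef_rot: [-3.138, 0.003, 1.291]
contact_force: [1.2, 0.2, -0.4]
finger_gap: 0.0853
```

Request:
apply_moves(series=[{"xyz": [0,0,0]},{"xyz": [0,0,0]},{"xyz": [0,0,0]},{"xyz": [0,0,0]},{"xyz": [0,0,0]},{"xyz": [0,0,0]},{"xyz": [0,0,0]},{"xyz": [0,0,0]}], fingers=1)

```text
$.series[0]: bad value
```

Request:
apply_moves(series=[{"xyz": [0,1.5,0],"dr": [0,0,0]},{"xyz": [0,0,0],"dr": [0,0,0]},{"xyz": [0,0,0],"dr": [0,0,0]},{"xyz": [0,0,0],"dr": [0,0,0]},{"xyz": [0,0,0],"dr": [0,0,0]},{"xyz": [0,0,0],"dr": [0,0,0]},{"xyz": [0,0,0],"dr": [0,0,0]},{"xyz": [0,0,0],"dr": [0,0,0]}], fingers=1)

```text
time: 2.2
tcp_pos: [0.4388, 0.2427, 0.093]
eef_rot: [3.139, -0.002, 1.292]
contact_force: [-0.6, -0.7, 5.8]
finger_gap: 0.0392
```

Run:
```python
from h import *
go(.6275,-.126,.15); go(.437,.241,.091)
```

```text
t 2.2 tcp [0.4388 0.2427 0.093 ] rpy [ 3.139e+00 -2.000e-03  1.292e+00] gap 0.0392 shift [-302.4  283.1  -56.8] turn 
t 2.2 tcp [0.4388 0.2427 0.093 ] rpy [ 3.139e+00 -2.000e-03  1.292e+00] gap 0.0392 shift [-2.2 -1.3  2. ] turn
```

Request:
apply_moves(series=[{"xyz": [0,0,-10],"dr": [0,0,0]},{"xyz": [0,0,-20],"dr": [0,0,0]},{"xyz": [-10,9,-30],"dr": [0,0,0]},{"xyz": [-24,22,-10],"dr": [0,0,0]},{"xyz": [-24,22,0],"dr": [0,0,0]},{"xyz": [-24,22,0],"dr": [0,0,0]},{"xyz": [-24,22,0],"dr": [0,0,0]},{"xyz": [-24,22,0],"dr": [0,0,0]},{"xyz": [-24,22,0],"dr": [0,0,0]},{"xyz": [-24,22,0],"dr": [0,0,0]}])

```text
time: 3.03
tcp_pos: [0.5462, 0.0249, 0.1622]
eef_rot: [3.14, -0.0, 1.292]
contact_force: [0.9, 0.7, -1.1]
finger_gap: 0.0394
```

Request:
apply_moves(series=[{"xyz": [-24,22,0],"dr": [0,0,0]},{"xyz": [-24,22,0],"dr": [0,0,0]},{"xyz": [-24,22,0],"dr": [0,0,0]},{"xyz": [-24,22,0],"dr": [0,0,0]},{"xyz": [-15,15,0],"dr": [0,0,0]},{"xyz": [-8,10,0],"dr": [0,0,0]},{"xyz": [0,0,0],"dr": [0,0,0]}])

```text
time: 3.62
tcp_pos: [0.6232, -0.1215, 0.1618]
eef_rot: [3.139, 0.0, 1.289]
contact_force: [0.8, -0.1, -0.5]
finger_gap: 0.0395
```

Run:
```python
from h import *
V=cam('wrist'); cv2.imwrite('pics/w2.png',V[0]); np.savez('w2.npz',i=V[0],K=V[1],Rc=V[2],o=V[3])
print(proj([.628,-.126,.008],*V[1:])); go(.6275,-.126,.15)
```

```text
[[318.58023337 232.53197715]]
t 3.67 tcp [ 0.6218 -0.1196  0.1615] rpy [ 3.141e+00 -1.000e-03  1.290e+00] gap 0.0391 shift [-4.6  7.3 11.5] turn
```

View pics/w2.png

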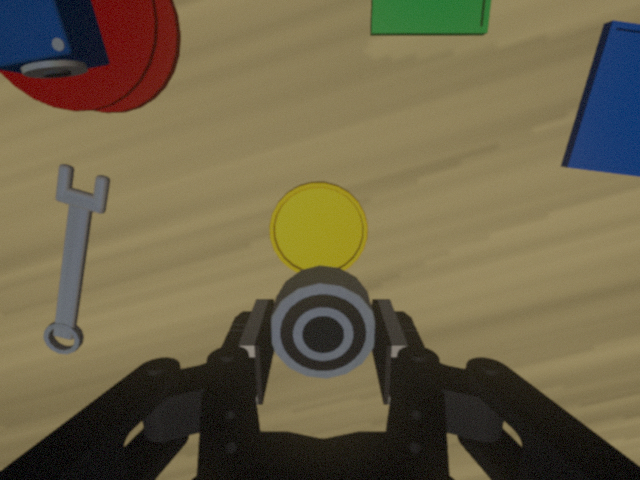

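The bearing is held upright with its top centred at (324,330). The dish is at (319,228).

Run:
```python
from h import *
D=np.load('w2.npz'); V=[D[k] for k in('i','K','Rc','o')]
hsv=cv2.cvtColor(V[0],cv2.COLOR_BGR2HSV); print(hsv[220,318],hsv[120,300])
blob(V,(318,220),.008,smin=150)
for z in(.010,.013,.016):
    a=ray([(324,331),(271,331),(376,331),(324,378)],*V[1:],.1615+z); print(z,a[0].round(4), np.linalg.norm(a[2]-a[1]))
```

```text
[ 28 192 158] [ 23  97 142]
rect [ 624.3 -125.4] [78.  73.5] long axis 76.6 | ellipse [ 624.9 -125.5] [73.3 79.1] n 272
0.01 [ 0.6231 -0.1205  0.1715] 0.04060413341537055
0.013 [ 0.6214 -0.12    0.1745] 0.03967449177973941
0.016 [ 0.6197 -0.1196  0.1775] 0.038744850144108334
```

Request:
apply_moves(series=[{"xyz": [-1.8,3.5,35],"dr": [0,0,0]},{"xyz": [-1.8,3.5,35],"dr": [0,0,0]},{"xyz": [0,0,30],"dr": [0,0,0]},{"xyz": [0,0,20],"dr": [0,0,0]},{"xyz": [0,0,12],"dr": [0,0,0]},{"xyz": [0,0,8],"dr": [0,0,0]},{"xyz": [0,0,3],"dr": [0,0,0]},{"xyz": [0,0,0],"dr": [0,0,0]},{"xyz": [0,0,0],"dr": [0,0,0]}])

```text
time: 4.42
tcp_pos: [0.6282, -0.1243, 0.0198]
eef_rot: [3.139, -0.0, 1.292]
contact_force: [1.0, 0.4, -0.4]
finger_gap: 0.0395
```

Request:
apply_moves(series=[{"xyz": [0.5,0,3],"dr": [0,0,0]},{"xyz": [0,0,2],"dr": [0,0,0]},{"xyz": [0,0,1],"dr": [0,0,0]},{"xyz": [0,0,0],"dr": [0,0,0]}])

```text
time: 4.75
tcp_pos: [0.6273, -0.1241, 0.0126]
eef_rot: [3.141, -0.0, 1.292]
contact_force: [-0.4, 0.0, -1.5]
finger_gap: 0.0396
```

Request:
apply_moves(series=[{"xyz": [0,0,1],"dr": [0,0,0]},{"xyz": [0,0,1],"dr": [0,0,0]},{"xyz": [0,0,0],"dr": [0,0,0]}])

```text
time: 5.0
tcp_pos: [0.6275, -0.1241, 0.0111]
eef_rot: [3.141, 0.0, 1.292]
contact_force: [-0.9, 0.2, 3.9]
finger_gap: 0.0392
```

Request:
apply_moves(series=[{"xyz": [0,0,-0.5],"dr": [0,0,0]},{"xyz": [0,0,0],"dr": [0,0,0]},{"xyz": [0,0,0],"dr": [0,0,0]},{"xyz": [0,0,0],"dr": [0,0,0]},{"xyz": [0,0,-10],"dr": [0,0,0]},{"xyz": [0,0,-20],"dr": [0,0,0]},{"xyz": [0,0,-35],"dr": [0,0,0]},{"xyz": [0,0,-35],"dr": [0,0,0]},{"xyz": [0,0,-35],"dr": [0,0,0]},{"xyz": [0,0,-35],"dr": [0,0,0]}], fingers=-0.4)

```text
time: 5.83
tcp_pos: [0.627, -0.1239, 0.1832]
eef_rot: [3.141, -0.0, 1.292]
contact_force: [0.4, 0.3, -0.4]
finger_gap: 0.0597
```

Run:
```python
from h import *
go(.447,-.230,.185,np.radians(81.9))
```

```text
t 5.83 tcp [ 0.627  -0.1239  0.1832] rpy [ 3.141 -0.     1.292] gap 0.0597 shift [-151.6 -143.9   -1.8] turn [array([ 0. , -0. , -7.9]), array([ -0. ,  -0. , 172.1])]
```

Request:
apply_moves(series=[{"xyz": [-25,-24,0],"dr": [0,0,0]},{"xyz": [-25,-24,0],"dr": [0,0,0]},{"xyz": [-25,-24,0],"dr": [0,0,0]},{"xyz": [-25,-24,0],"dr": [0,0,0]},{"xyz": [-25,-24,0],"dr": [0,0,0]},{"xyz": [-18,-16,0],"dr": [0,0,0]},{"xyz": [-8,-8,-2],"dr": [0,0,0]},{"xyz": [0,0,0],"dr": [0,0,-4]},{"xyz": [0,0,0],"dr": [0,0,-4]},{"xyz": [0,0,0],"dr": [0,0,0]}], fingers=-1)

```text
time: 6.67
tcp_pos: [0.4478, -0.2298, 0.1838]
eef_rot: [3.14, 0.0, 1.433]
contact_force: [-0.4, 0.4, 0.2]
finger_gap: 0.0853
```

Run:
```python
from h import *
V=cam('wrist'); cv2.imwrite('pics/w3.png',V[0]); np.savez('w3.npz',i=V[0],K=V[1],Rc=V[2],o=V[3])
p=proj([.447,-.230,.086],*V[1:])[0].astype(int); print(p)
blob(V,tuple(p),.086,smin=90)
go(.447,-.230,.052,np.radians(81.9))
```

```text
[321 245]
rect [ 443.9 -234.1] [43.5 62.2] long axis -6.8 | ellipse [ 442.8 -233.8] [49.4 71.5] n 340
t 6.72 tcp [ 0.448  -0.2296  0.1836] rpy [3.14 0.   1.43] gap 0.0851 shift [ -0.5  -1.1 131.6] turn [array([0.1, 0. , 0. ]), array([-0.0e+00,  1.0e-01, -1.8e+02])]
```

View pics/w3.png

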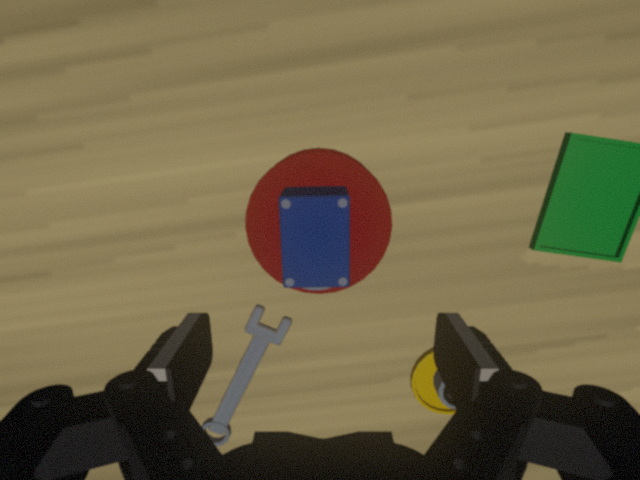

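The blue box is at (315,242) on the red stand, square to the jaws. The spanner's near end is at (270,320), clear of the fingers.

Request:
apply_moves(series=[{"xyz": [-2.3,-1.2,35],"dr": [0,0,0]},{"xyz": [-2.3,-1.2,35],"dr": [0,0,0]},{"xyz": [0,0,25],"dr": [0,0,-1]},{"xyz": [0,0,18],"dr": [0,0,0]},{"xyz": [0,0,11],"dr": [0,0,0]},{"xyz": [0,0,4],"dr": [0,0,0]},{"xyz": [0,0,0],"dr": [0,0,0]},{"xyz": [0,0,0],"dr": [0,0,0]}])

```text
time: 7.38
tcp_pos: [0.4451, -0.2339, 0.0553]
eef_rot: [3.141, 0.0, 1.449]
contact_force: [-0.4, -0.0, 0.1]
finger_gap: 0.0852
```

Request:
apply_moves(series=[{"xyz": [0,0,0],"dr": [0,0,0]},{"xyz": [0,0,0],"dr": [0,0,0]},{"xyz": [0,0,0],"dr": [0,0,0]},{"xyz": [0,0,0],"dr": [0,0,0]},{"xyz": [0,0,0],"dr": [0,0,0]},{"xyz": [0,0,0],"dr": [0,0,0]},{"xyz": [0,0,0],"dr": [0,0,0]}], fingers=1)

```text
time: 7.97
tcp_pos: [0.445, -0.2343, 0.056]
eef_rot: [3.14, 0.001, 1.449]
contact_force: [-0.1, 1.2, 5.2]
finger_gap: 0.0453
```

Run:
```python
from h import *
go(.445,-.234,.052)
go(.599,.1275,.17,np.radians(66.8))
```

```text
t 7.97 tcp [ 0.445  -0.2343  0.056 ] rpy [3.140e+00 1.000e-03 1.449e+00] gap 0.0453 shift [ 0.3 -0.1  4. ] turn 
t 7.97 tcp [ 0.445  -0.2343  0.056 ] rpy [3.140e+00 1.000e-03 1.449e+00] gap 0.0453 shift [ 377.7  109.1 -114.1] turn [array([ 0.1,  0. , 16.2]), array([-1.000e-01,  2.000e-01, -1.638e+02])]
```

Request:
apply_moves(series=[{"xyz": [0,0,-10],"dr": [0,0,0]},{"xyz": [0,0,-25],"dr": [0,0,0]},{"xyz": [5,2,-35],"dr": [0,0,0]},{"xyz": [20,6,-30],"dr": [0,0,0]},{"xyz": [35,10,-14],"dr": [0,0,0]},{"xyz": [35,10,0],"dr": [0,0,0]},{"xyz": [35,10,0],"dr": [0,0,0]},{"xyz": [35,10,0],"dr": [0,0,0]},{"xyz": [35,10,0],"dr": [0,0,0]},{"xyz": [35,10,0],"dr": [0,0,0]}])

```text
time: 8.8
tcp_pos: [0.5401, -0.007, 0.1689]
eef_rot: [-3.141, 0.0, 1.449]
contact_force: [0.4, -1.1, -1.7]
finger_gap: 0.0448
```

Request:
apply_moves(series=[{"xyz": [35,10,0],"dr": [0,0,0]},{"xyz": [35,10,0],"dr": [0,0,0]},{"xyz": [35,10,0],"dr": [0,0,0]},{"xyz": [25,7,0],"dr": [0,0,0]},{"xyz": [13,4,0],"dr": [0,0,0]},{"xyz": [0,0,0],"dr": [0,0,5.4]},{"xyz": [0,0,0],"dr": [0,0,5.4]},{"xyz": [0,0,0],"dr": [0,0,5.4]},{"xyz": [0,0,0],"dr": [0,0,0]},{"xyz": [0,0,0],"dr": [0,0,0]}])

```text
time: 9.63
tcp_pos: [0.5978, 0.1276, 0.1686]
eef_rot: [-3.141, 0.001, 1.168]
contact_force: [-0.4, -0.5, -2.7]
finger_gap: 0.0452
```

Run:
```python
from h import *
V=cam('wrist'); cv2.imwrite('pics/w4.png',V[0]); np.savez('w4.npz',i=V[0],K=V[1],Rc=V[2],o=V[3])
p=proj([.599,.1275,.009],*V[1:])[0].astype(int); print(p)
go(.599,.1275,.022,np.radians(66.8))
```

```text
[322 225]
t 9.68 tcp [0.5979 0.1276 0.1687] rpy [-3.141e+00  1.000e-03  1.168e+00] gap 0.0452 shift [  0.4   1.1 146.7] turn [array([-0. ,  0. ,  0.1]), array([-1.000e-01, -1.000e-01, -1.799e+02])]
```

View pics/w4.png

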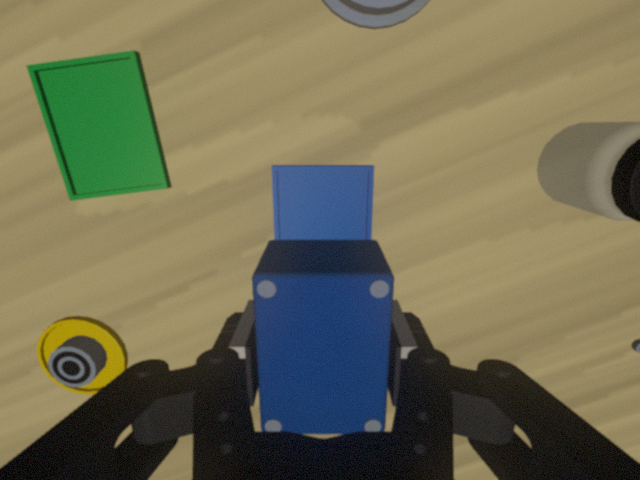

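The box is held square. The tray's rim is visible at x 273–374 with its far edge at row 165, and the bearing is lying in the dish at (78,360).

Run:
```python
from h import *
D=np.load('w4.npz'); V=[D[k] for k in('i','K','Rc','o')]
b=ray([(267,289),(379,289),(274,425),(372,425)],*V[1:],.1687+.030); print('box',b.mean(0).round(4),b.round(4)[:,:2].tolist())
e=ray([(273,165),(374,165)],*V[1:],.009)[:,:2]; m=e.mean(0); u=e[1]-e[0]; print(np.linalg.norm(u)); u/=np.linalg.norm(u)
n=np.array([u[1],-u[0]]); print('tray',(m+n*.05).round(4),np.degrees(np.arctan2(u[1],u[0])))
g=ray([(30,66),(135,52),(170,188),(70,199)],*V[1:],.009)[:,:2]; print('green',g.mean(0), [np.degrees(np.arctan2(*(g[k]-g[j])[::-1])) for j,k in((0,3),(1,2))])
```

```text
box [0.5972 0.1285 0.1987] [[0.5662, 0.1225], [0.58, 0.155], [0.6146, 0.1021], [0.6282, 0.1342]]
0.07811385099247302
tray [0.6006 0.1274] 66.95907605889381
green [0.46511871 0.00352172] [np.float64(-17.214981042548025), np.float64(-15.142731421070435)]
```

Request:
apply_moves(series=[{"xyz": [0.6,2.9,30],"dr": [0,0,0]},{"xyz": [0,0,35],"dr": [0,0,0]},{"xyz": [0,0,32],"dr": [0,0,0]},{"xyz": [0,0,25],"dr": [0,0,0]},{"xyz": [0,0,15],"dr": [0,0,0]},{"xyz": [0,0,9],"dr": [0,0,0]},{"xyz": [0,0,4],"dr": [0,0,0]},{"xyz": [0,0,1],"dr": [0,0,0]},{"xyz": [0,0,0],"dr": [0,0,0]}])

```text
time: 10.43
tcp_pos: [0.6022, 0.1276, 0.0186]
eef_rot: [3.14, -0.001, 1.167]
contact_force: [-0.3, 0.4, -2.0]
finger_gap: 0.0451
```

Request:
apply_moves(series=[{"xyz": [0,0,1],"dr": [0,0,0]},{"xyz": [0,0,1],"dr": [0,0,0]},{"xyz": [0,0,0],"dr": [0,0,0]}])

```text
time: 10.68
tcp_pos: [0.6019, 0.1277, 0.0168]
eef_rot: [3.14, -0.001, 1.167]
contact_force: [-1.0, 0.6, -1.5]
finger_gap: 0.0454
```

Request:
apply_moves(series=[{"xyz": [0,-1,1],"dr": [0,0,0]},{"xyz": [0,0,1],"dr": [0,0,0]},{"xyz": [0,0,0],"dr": [0,0,0]}])

```text
time: 10.93
tcp_pos: [0.6004, 0.1281, 0.0141]
eef_rot: [3.141, -0.0, 1.166]
contact_force: [-0.6, 0.7, -1.8]
finger_gap: 0.0455
```

Request:
apply_moves(series=[{"xyz": [0,0,0.7],"dr": [0,0,0]},{"xyz": [0,0,0],"dr": [0,0,0]}])

```text
time: 11.1
tcp_pos: [0.6003, 0.1281, 0.0141]
eef_rot: [3.141, -0.0, 1.166]
contact_force: [-1.8, -0.2, 4.3]
finger_gap: 0.0454
```

Request:
apply_moves(series=[{"xyz": [0,0,-0.5],"dr": [0,0,0]},{"xyz": [0,0,0],"dr": [0,0,0]},{"xyz": [0,0,0],"dr": [0,0,0]},{"xyz": [0,0,0],"dr": [0,0,0]},{"xyz": [0,0,-10],"dr": [0,0,0]},{"xyz": [0,0,-20],"dr": [0,0,0]},{"xyz": [0,0,-35],"dr": [0,0,0]},{"xyz": [0,0,-35],"dr": [0,0,0]},{"xyz": [0,0,-35],"dr": [0,0,0]},{"xyz": [0,0,-35],"dr": [0,0,0]}], fingers=-0.5)

```text
time: 11.93
tcp_pos: [0.6, 0.1279, 0.186]
eef_rot: [3.141, -0.0, 1.166]
contact_force: [0.6, -0.4, -0.0]
finger_gap: 0.064
```

Run:
```python
from h import *
go(.436,.2405,.185,np.radians(74.7))
```

```text
t 11.93 tcp [0.6    0.1279 0.186 ] rpy [ 3.141 -0.     1.166] gap 0.064 shift [  38.9 -195.1    1. ] turn [array([ 0. , -0. , -7.9]), array([ -0. ,  -0. , 172.1])]
```

Request:
apply_moves(series=[{"xyz": [7,-35,0],"dr": [0,0,0]},{"xyz": [7,-35,0],"dr": [0,0,0]},{"xyz": [7,-35,0],"dr": [0,0,0]},{"xyz": [7,-35,0],"dr": [0,0,0]},{"xyz": [6,-30,0],"dr": [0,0,0]},{"xyz": [5,-25,0],"dr": [0,0,0]},{"xyz": [0,0,0],"dr": [0,0,-4]},{"xyz": [0,0,0],"dr": [0,0,-4]},{"xyz": [0,0,0],"dr": [0,0,0]}], fingers=-1)

```text
time: 12.68
tcp_pos: [0.4359, 0.241, 0.1846]
eef_rot: [3.141, -0.001, 1.309]
contact_force: [-0.2, -0.2, -0.0]
finger_gap: 0.0854
```

Run:
```python
from h import *
V=cam('wrist'); cv2.imwrite('pics/w5.png',V[0]); np.savez('w5.npz',i=V[0],K=V[1],Rc=V[2],o=V[3])
p=proj([.436,.2405,.086],*V[1:])[0].astype(int); print(p)
blob(V,tuple(p),.086,smin=90)
go(.436,.2405,.052)
```

```text
[321 247]
rect [433.7 240.7] [43.3 58.3] long axis -14.8 | ellipse [431.6 240.9] [45.3 57.1] n 537
t 12.73 tcp [0.4363 0.2409 0.1844] rpy [ 3.141e+00 -1.000e-03  1.305e+00] gap 0.0855 shift [ -0.5  -0.3 132.4] turn
```

View pics/w5.png

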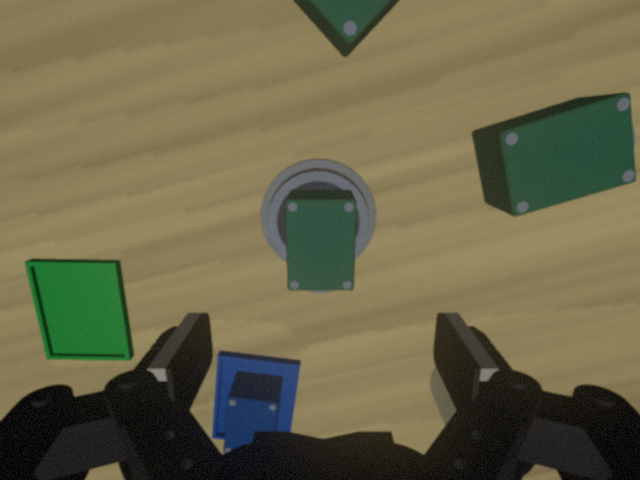

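The green box is at (321,246) on the hub, aligned with the jaws. The blue box is in its tray.

Request:
apply_moves(series=[{"xyz": [-0.3,-0.3,35],"dr": [0,0,0]},{"xyz": [0,0,35],"dr": [0,0,0]},{"xyz": [0,0,25],"dr": [0,0,0]},{"xyz": [0,0,18],"dr": [0,0,0]},{"xyz": [0,0,11],"dr": [0,0,0]},{"xyz": [0,0,5],"dr": [0,0,0]},{"xyz": [0,0,0],"dr": [0,0,0]},{"xyz": [0,0,0],"dr": [0,0,0]}])

```text
time: 13.4
tcp_pos: [0.4367, 0.2404, 0.055]
eef_rot: [3.141, -0.0, 1.305]
contact_force: [0.1, -0.1, -0.9]
finger_gap: 0.0854
```

Request:
apply_moves(series=[{"xyz": [0,0,0],"dr": [0,0,0]},{"xyz": [0,0,0],"dr": [0,0,0]},{"xyz": [0,0,0],"dr": [0,0,0]},{"xyz": [0,0,0],"dr": [0,0,0]},{"xyz": [0,0,0],"dr": [0,0,0]},{"xyz": [0,0,0],"dr": [0,0,0]},{"xyz": [0,0,0],"dr": [0,0,0]}], fingers=1)

```text
time: 13.98
tcp_pos: [0.4367, 0.2406, 0.0558]
eef_rot: [3.14, -0.001, 1.306]
contact_force: [0.7, -1.4, 5.2]
finger_gap: 0.045
```

Run:
```python
from h import *
go(.4645,.0035,.17,np.radians(74))
```

```text
t 13.98 tcp [0.4367 0.2406 0.0558] rpy [ 3.140e+00 -1.000e-03  1.306e+00] gap 0.045 shift [-221.4   89.  -114.3] turn [array([ 0.1, -0.1,  0.8]), array([ 1.000e-01,  1.000e-01, -1.792e+02])]
```

Request:
apply_moves(series=[{"xyz": [0,0,-10],"dr": [0,0,0]},{"xyz": [0,0,-30],"dr": [0,0,0]},{"xyz": [0,0,-35],"dr": [0,0,0]},{"xyz": [-20,8,-30],"dr": [0,0,0]},{"xyz": [-35,14,-9],"dr": [0,0,0]},{"xyz": [-35,14,0],"dr": [0,0,0]},{"xyz": [-35,14,0],"dr": [0,0,0]},{"xyz": [-35,14,0],"dr": [0,0,0]},{"xyz": [-35,14,0],"dr": [0,0,0]},{"xyz": [-26,11,0],"dr": [0,0,0.8]}])

```text
time: 14.82
tcp_pos: [0.4637, 0.0012, 0.1689]
eef_rot: [3.141, 0.001, 1.291]
contact_force: [0.2, 1.0, -2.1]
finger_gap: 0.045
```

Request:
apply_moves(series=[{"xyz": [0,0,0],"dr": [0,0,0]},{"xyz": [0,0,0],"dr": [0,0,0]}])

```text
time: 14.98
tcp_pos: [0.464, 0.0025, 0.1687]
eef_rot: [-3.141, -0.0, 1.288]
contact_force: [0.8, 0.2, -1.6]
finger_gap: 0.0453
```

Run:
```python
from h import *
V=cam('wrist'); cv2.imwrite('pics/w6.png',V[0]); np.savez('w6.npz',i=V[0],K=V[1],Rc=V[2],o=V[3])
go(.4645,.0035,.018,np.radians(74))
```

```text
t 15.03 tcp [0.4637 0.0036 0.1686] rpy [-3.141e+00 -1.000e-03  1.290e+00] gap 0.0451 shift [1.000e-01 9.000e-01 1.506e+02] turn [array([-0. , -0. , -0.1]), array([-0.000e+00,  1.000e-01,  1.799e+02])]
```

View pics/w6.png

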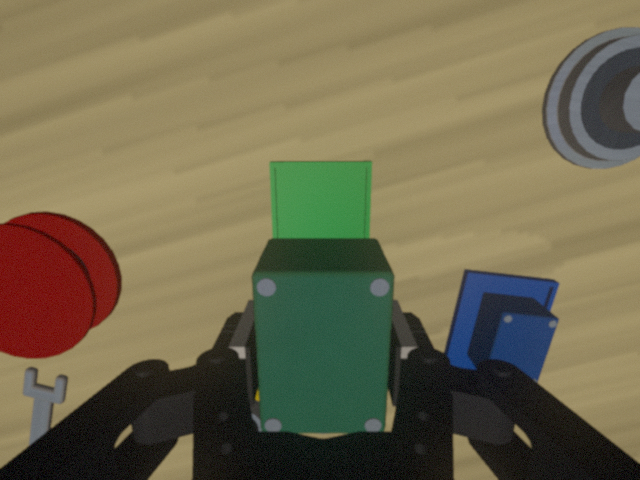

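Run:
```python
from h import *
D=np.load('w6.npz'); V=[D[k] for k in('i','K','Rc','o')]
b=ray([(267,288),(379,288),(274,426),(372,426)],*V[1:],.1686+.030); print('box',b.mean(0).round(4))
e=ray([(270,161),(371.5,161)],*V[1:],.009)[:,:2]; m=e.mean(0); u=e[1]-e[0]; print(np.linalg.norm(u)); u/=np.linalg.norm(u)
n=np.array([u[1],-u[0]]); t=(m+n*.05); print('tray',t.round(4),np.degrees(np.arctan2(u[1],u[0])))
```

```text
box [0.4636 0.0032 0.1986]
0.07828891603447286
tray [0.4635 0.0015] 73.81435539550174
```

Request:
apply_moves(series=[{"xyz": [-1.4,0.3,30],"dr": [0,0,0]},{"xyz": [0,0,35],"dr": [0,0,0]},{"xyz": [0,0,32],"dr": [0,0,0]},{"xyz": [0,0,25],"dr": [0,0,0]},{"xyz": [0,0,15],"dr": [0,0,0]},{"xyz": [0,0,9],"dr": [0,0,0]},{"xyz": [0,0,4],"dr": [0,0,0]},{"xyz": [0,0,2],"dr": [0,0,0]},{"xyz": [0,0,0],"dr": [0,0,0]}])

```text
time: 15.78
tcp_pos: [0.4646, 0.0029, 0.0171]
eef_rot: [3.141, -0.0, 1.293]
contact_force: [-0.2, -0.2, -1.5]
finger_gap: 0.0451
```

Request:
apply_moves(series=[{"xyz": [0,0,1],"dr": [0,0,0]},{"xyz": [0,0,1],"dr": [0,0,0]},{"xyz": [0,0,0],"dr": [0,0,0]}])

```text
time: 16.03
tcp_pos: [0.4647, 0.0023, 0.0154]
eef_rot: [3.14, -0.0, 1.292]
contact_force: [0.1, 0.6, -3.0]
finger_gap: 0.045
```

Request:
apply_moves(series=[{"xyz": [0,0,1],"dr": [0,0,0]},{"xyz": [0,0,1],"dr": [0,0,0]},{"xyz": [0,0,0],"dr": [0,0,0]}])

```text
time: 16.28
tcp_pos: [0.4645, 0.0023, 0.0138]
eef_rot: [3.14, -0.0, 1.292]
contact_force: [-1.2, 0.1, 8.4]
finger_gap: 0.0453
```

Request:
apply_moves(series=[{"xyz": [0,0,-0.7],"dr": [0,0,0]},{"xyz": [0,0,0],"dr": [0,0,0]},{"xyz": [0,0,0],"dr": [0,0,0]},{"xyz": [0,0,0],"dr": [0,0,0]},{"xyz": [0,0,-10],"dr": [0,0,0]},{"xyz": [0,0,-20],"dr": [0,0,0]},{"xyz": [0,0,-35],"dr": [0,0,0]},{"xyz": [0,0,-35],"dr": [0,0,0]},{"xyz": [0,0,-35],"dr": [0,0,0]},{"xyz": [0,0,-10],"dr": [0,0,0]}], fingers=-0.5)

```text
time: 17.12
tcp_pos: [0.467, 0.0022, 0.1632]
eef_rot: [3.133, -0.002, 1.292]
contact_force: [0.9, -0.3, 0.1]
finger_gap: 0.0641
```

Run:
```python
from h import *
go(.438,.24,.16)
```

```text
t 17.12 tcp [0.467  0.0022 0.1632] rpy [ 3.133e+00 -2.000e-03  1.292e+00] gap 0.0641 shift [220.7 -93.4   2.8] turn
```

Request:
apply_moves(series=[{"xyz": [35,-15,0],"dr": [0,0,0]},{"xyz": [35,-15,0],"dr": [0,0,0]},{"xyz": [35,-15,0],"dr": [0,0,0]},{"xyz": [35,-15,0],"dr": [0,0,0]},{"xyz": [35,-15,0],"dr": [0,0,0]},{"xyz": [30,-12,0],"dr": [0,0,0]},{"xyz": [16,-5,0],"dr": [0,0,0]},{"xyz": [0,0,0],"dr": [0,0,0]},{"xyz": [0,0,0],"dr": [0,0,0]}], fingers=-1)

```text
time: 17.87
tcp_pos: [0.436, 0.2408, 0.1581]
eef_rot: [-3.141, 0.001, 1.295]
contact_force: [-0.4, -0.4, -0.1]
finger_gap: 0.0853
```

Run:
```python
from h import *
V=cam('wrist'); cv2.imwrite('pics/w7.png',V[0]); np.savez('w7.npz',i=V[0],K=V[1],Rc=V[2],o=V[3])
g=cv2.medianBlur(cv2.cvtColor(V[0],cv2.COLOR_BGR2GRAY),5)
print(proj([.438,.239,.046],*V[1:]))
c=cv2.HoughCircles(g,3,1,5,param1=100,param2=25,minRadius=20,maxRadius=90); print(c[0][:6] if c is not None else None)
go(.438,.239,.026)
```

```text
[[320.49372542 244.44696685]]
[[317.5 229.5  44. ]
 [312.5 218.5  55.7]
 [320.5 224.5  49.3]
 [326.5 228.5  52.7]
 [326.5 222.5  55.5]
 [319.5 218.5  47.9]]
t 17.92 tcp [0.436  0.2399 0.158 ] rpy [-3.141e+00  1.000e-03  1.293e+00] gap 0.0856 shift [-1.00e-01  2.30e+00  1.32e+02] turn
```

View pics/w7.png

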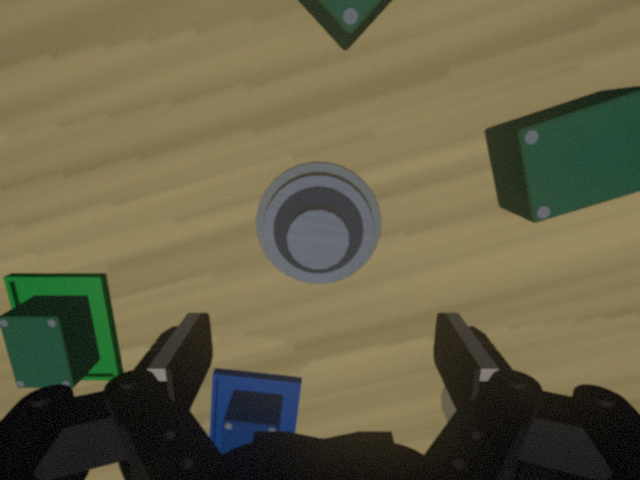

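The hub top is at (318,239), radius 32 px. The green box is in its tray at lower left.

Request:
apply_moves(series=[{"xyz": [-1.6,-1,35],"dr": [0,0,0]},{"xyz": [0,0,35],"dr": [0,0,0]},{"xyz": [0,0,25],"dr": [0,0,0]},{"xyz": [0,0,18],"dr": [0,0,0]},{"xyz": [0,0,11],"dr": [0,0,0]},{"xyz": [0,0,6],"dr": [0,0,0]},{"xyz": [0,0,0],"dr": [0,0,0]},{"xyz": [0,0,0],"dr": [0,0,0]}])

```text
time: 18.58
tcp_pos: [0.4353, 0.2381, 0.0286]
eef_rot: [-3.141, 0.0, 1.291]
contact_force: [0.7, -0.8, 0.2]
finger_gap: 0.0856
```

Request:
apply_moves(series=[{"xyz": [0,0,0],"dr": [0,0,0]},{"xyz": [0,0,0],"dr": [0,0,0]},{"xyz": [0,0,0],"dr": [0,0,0]},{"xyz": [0,0,0],"dr": [0,0,0]},{"xyz": [0,0,0],"dr": [0,0,0]},{"xyz": [0,0,0],"dr": [0,0,0]},{"xyz": [0,0,0],"dr": [0,0,0]},{"xyz": [0,0,0],"dr": [0,0,0]}], fingers=1)

```text
time: 19.25
tcp_pos: [0.4352, 0.2385, 0.0296]
eef_rot: [3.14, 0.0, 1.293]
contact_force: [-1.5, -3.7, 8.7]
finger_gap: 0.0416
```

Run:
```python
from h import *
s=arm.sense(); print(s['contact_force'])
D=np.load('w3.npz'); V=[D[k] for k in('i','K','Rc','o')]
blob(V,(265,230),.046)
print(ray([(319,221)],*V[1:],.046))
V=cam('scene'); cv2.imwrite('pics/s2.png',V[0]); blob(V,(222,238),.046)
print(V[0][205:245:5,208].tolist(), ray([(209,215)],*V[1:],.046))
go(.44,-.23,.18)
```

```text
[-1.45420156 -3.68388057  8.72691874]
rect [ 443.9 -232.3] [109.7 109.4] long axis 38.4 | ellipse [ 444.9 -232.2] [102.1 105.7] n 709
[[ 0.4398662  -0.23103644  0.046     ]]
rect [ 456.5 -223.4] [136.3 109.8] long axis 39.0 | ellipse [ 457.  -224.2] [111.2 136.6] n 151
[[33, 46, 104], [32, 45, 105], [35, 47, 104], [34, 46, 104], [33, 45, 103], [34, 46, 104], [33, 46, 103], [30, 43, 95]] [[ 0.44114767 -0.23017513  0.046     ]]
t 19.3 tcp [0.4352 0.2385 0.0296] rpy [3.14  0.    1.293] gap 0.0416 shift [-449.2  133.4 -150.1] turn
```

Request:
apply_moves(series=[{"xyz": [0,0,-5],"dr": [0,0,0]},{"xyz": [0,0,-15],"dr": [0,0,0]},{"xyz": [0,0,-30],"dr": [0,0,0]},{"xyz": [0,0,-35],"dr": [0,0,0]},{"xyz": [0,0,-35],"dr": [0,0,0]},{"xyz": [-10,3,-25],"dr": [0,0,0]},{"xyz": [-20,6,-5],"dr": [0,0,0]},{"xyz": [-30,9,0],"dr": [0,0,0]},{"xyz": [-35,10,0],"dr": [0,0,0]},{"xyz": [-35,10,0],"dr": [0,0,0]}])

```text
time: 20.13
tcp_pos: [0.4343, 0.1026, 0.1781]
eef_rot: [-3.14, 0.0, 1.294]
contact_force: [0.8, -0.1, -7.4]
finger_gap: 0.0415
```

Request:
apply_moves(series=[{"xyz": [-35,10,0],"dr": [0,0,0]},{"xyz": [-35,10,0],"dr": [0,0,0]},{"xyz": [-35,11,0],"dr": [0,0,0]},{"xyz": [-35,11,0],"dr": [0,0,0]},{"xyz": [-35,11,0],"dr": [0,0,0]},{"xyz": [-35,11,0],"dr": [0,0,0]},{"xyz": [-35,11,0],"dr": [0,0,0]},{"xyz": [-30,9,0],"dr": [0,0,0]},{"xyz": [-25,7,0],"dr": [0,0,0]},{"xyz": [-14,4,0],"dr": [0,0,0]}])

```text
time: 20.97
tcp_pos: [0.44, -0.2274, 0.1777]
eef_rot: [-3.141, 0.001, 1.29]
contact_force: [0.8, 1.2, -5.8]
finger_gap: 0.042
```

Request:
apply_moves(series=[{"xyz": [0,0,0],"dr": [0,0,0]},{"xyz": [0,0,0],"dr": [0,0,0]},{"xyz": [0,0,0],"dr": [0,0,0]}])

```text
time: 21.22
tcp_pos: [0.4395, -0.2233, 0.1776]
eef_rot: [-3.139, -0.002, 1.292]
contact_force: [-0.2, 0.5, -7.4]
finger_gap: 0.0422
```

Run:
```python
from h import *
V=cam('wrist'); cv2.imwrite('pics/w8.png',V[0]); np.savez('w8.npz',i=V[0],K=V[1],Rc=V[2],o=V[3])
print(proj([[.443,-.2315,.046]],*V[1:]))
go(.443,-.2315,.08)
```

```text
[[312.53758932 241.253927  ]]
t 21.27 tcp [ 0.4397 -0.2231  0.1777] rpy [-3.139e+00 -1.000e-03  1.293e+00] gap 0.0414 shift [-7.3  5.7 97.7] turn
```

View pics/w8.png

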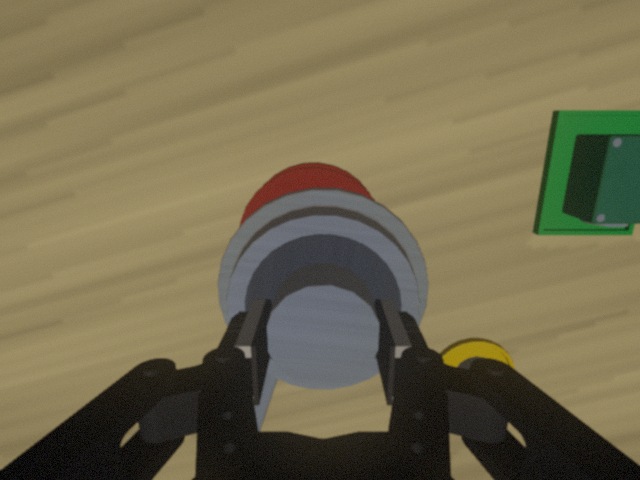

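The wheel is held level with its hub top at about (324,336). The red stand's far arc shows at (243–375, 163–220), so I'll fit a circle of known radius to its arcs in several views.

Run:
```python
from h import *
from scipy.optimize import least_squares
def arc(V,z,r,c0,pred=None,name=''):
    i,K,Rc,o=V; h=cv2.cvtColor(i,cv2.COLOR_BGR2HSV); m=(((h[...,0]<14)|(h[...,0]>172))&(h[...,1]>140)).astype(np.uint8)
    l=cv2.connectedComponentsWithStats(m); p=proj([*c0,z],K,Rc,o)[0]
    k=min([k for k in range(1,l[0]) if l[2][k,4]>300],key=lambda k:np.hypot(*(l[3][k]-p)))
    c=max(cv2.findContours((l[1]==k).astype(np.uint8),0,1)[0],key=cv2.contourArea)[:,0]
    P=ray(c,K,Rc,o,z)[:,:2]; x=np.array(c0)
    for _ in range(6):
        d=x-o[:2]; d/=np.linalg.norm(d); q=P-x; rr=np.linalg.norm(q,axis=1)
        s=((q@d)>0.1*r) if pred is None else pred(c)
        s=s&(abs(rr-r)<.012)
        f=least_squares(lambda x:np.linalg.norm(P[s]-x,axis=1)-r,x,loss='soft_l1',f_scale=.001); x=f.x
    print(name,x.round(4),s.sum(),'rms mm',np.round(1000*np.sqrt(np.mean(f.fun**2)),2))
L=lambda f:[np.load(f)[k] for k in('i','K','Rc','o')]
D=L('scene0.npz'); D[0]=cv2.imread('pics/s2.png')
arc(D,.046,.056,(.443,-.2315),name='scene')
arc(L('w6.npz'),.046,.056,(.443,-.2315),name='w6 far')
arc(L('w3.npz'),.046,.056,(.443,-.2315),name='w3 far')
arc(L('w3.npz'),.046,.056,(.443,-.2315),pred=lambda c:c[:,1]<270,name='w3 most')
arc(L('w8.npz'),.046,.056,(.443,-.2315),pred=lambda c:c[:,1]<np.interp(c[:,0],[243,375],[200,190]),name='w8 arc')
V=L('w8.npz'); t=.1777
print('hub',ray([(324,336)],*V[1:],t+.0164).round(4)); 
a=ray([(267,336),(381,336)],*V[1:],t+.0164);print(np.linalg.norm(a[1]-a[0]))
```

```text
scene [ 0.4493 -0.2289] 63 rms mm 1.27
w6 far [ 0.4428 -0.2277] 77 rms mm 3.08
w3 far [ 0.4402 -0.2314] 161 rms mm 3.39
w3 most [ 0.444 -0.232] 303 rms mm 1.75
w8 arc [ 0.4432 -0.2314] 141 rms mm 3.83
hub [[ 0.4376 -0.2218  0.1941]]
0.041983900464500665
```

Request:
apply_moves(series=[{"xyz": [-3.5,4,20],"dr": [0,0,0]},{"xyz": [-3.5,4,25],"dr": [0,0,0]},{"xyz": [0,0,20],"dr": [0,0,0]},{"xyz": [0,0,13],"dr": [0,0,0]},{"xyz": [0,0,8],"dr": [0,0,0]},{"xyz": [0,0,5],"dr": [0,0,0]},{"xyz": [0,0,2],"dr": [0,0,0]},{"xyz": [0,0,0],"dr": [0,0,0]},{"xyz": [0,0,0],"dr": [0,0,0]}])

```text
time: 22.02
tcp_pos: [0.4472, -0.2336, 0.0862]
eef_rot: [3.14, 0.0, 1.292]
contact_force: [-0.2, 0.4, -7.0]
finger_gap: 0.0417
```

Run:
```python
from h import *
V=cam('wrist'); go(.4455,-.232,.0756); W=cam('side'); S=cam('scene')
a=cv2.resize(W[0][240:360,340:460],(390,390),interpolation=2); b=cv2.resize(S[0][150:270,150:270],(390,390),interpolation=2)
cv2.imwrite('pics/pre.png',np.hstack([a,b]))
```

```text
t 22.07 tcp [ 0.4472 -0.2338  0.0863] rpy [3.140e+00 1.000e-03 1.292e+00] gap 0.0416 shift [ 1.3 -2.2 10.7] turn
```

View pics/pre.png

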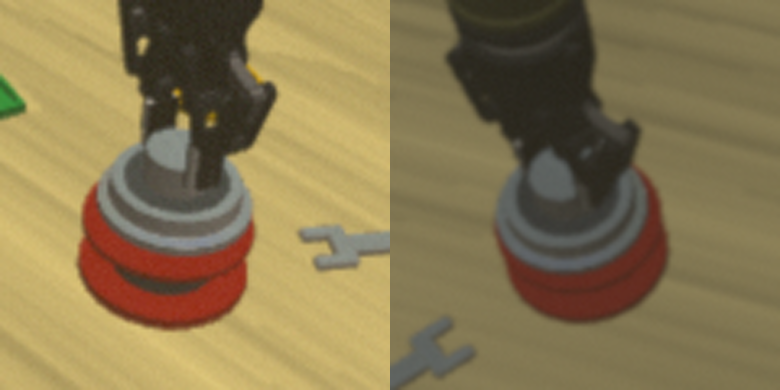

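```bash
cat > cmp.py <<'E'
from h import *
from scipy.optimize import least_squares
import sys
def fit(V,m,z,r,c0,sel):
    i,K,Rc,o=V; l=cv2.connectedComponentsWithStats(m.astype(np.uint8)); p=proj([*c0,z],K,Rc,o)[0]
    ks=[k for k in range(1,l[0]) if l[2][k,4]>60]; k=min(ks,key=lambda k:np.hypot(*(l[3][k]-p)))
    c=max(cv2.findContours((l[1]==k).astype(np.uint8),0,1)[0],key=cv2.contourArea)[:,0]
    P=ray(c,K,Rc,o,z)[:,:2]; x=np.array(c0)
    for _ in range(8):
        d=x-o[:2]; d/=np.linalg.norm(d); q=P-x
        s=sel(q@d/r)&(abs(np.linalg.norm(q,axis=1)-r)<.010)
        f=least_squares(lambda x:np.linalg.norm(P[s]-x,axis=1)-r,x,loss='soft_l1',f_scale=.001); x=f.x
    return x.round(4),int(s.sum()),np.round(1000*np.sqrt(np.mean(f.fun**2)),2)
def red(i): h=cv2.cvtColor(i,cv2.COLOR_BGR2HSV); return ((h[...,0]<14)|(h[...,0]>172))&(h[...,1]>130)
def grey(i): h=cv2.cvtColor(i,cv2.COLOR_BGR2HSV); return (h[...,1]<60)&(h[...,2]>60)
L=lambda f:[np.load(f)[k] for k in('i','K','Rc','o')]
S0=L('scene0.npz'); S0[0]=cv2.imread('pics/s2.png'); D0=L('side0.npz')
E
python3 - <<'E'
from cmp import *
c=(.445,-.231)
print('stand scene',fit(S0,red(S0[0]),.046,.056,c,lambda t:t>-0.1))
D0r=red(D0[0])
print('stand side',fit(D0,D0r,.046,.056,c,lambda t:(t>-0.2)))
for n in('scene','side'):
    V=cam(n); print('wheel',n,fit(V,grey(V[0]),.0637,.05,c,lambda t:t<0.1))
    h=cv2.cvtColor(V[0],cv2.COLOR_BGR2HSV); p=proj([.41+0*.08 if n=='side' else .485,-.231,.0637],*V[1:])[0].astype(int); print(p,h[p[1],p[0]])
E
```

```text
stand scene (array([ 0.449 , -0.2296]), 71, np.float64(1.32))
stand side (array([ 0.4387, -0.2364]), 46, np.float64(3.12))
wheel scene (array([ 0.4491, -0.2326]), 65, np.float64(1.05))
[199 226] [23 26 77]
wheel side (array([ 0.4442, -0.2355]), 61, np.float64(1.26))
[380 306] [16 54 89]
```

Request:
apply_moves(series=[{"xyz": [1,-1,3],"dr": [0,0,0]},{"xyz": [1,-1,3],"dr": [0,0,0]},{"xyz": [0,0,1.5],"dr": [0,0,0]},{"xyz": [0,0,0],"dr": [0,0,0]},{"xyz": [0,0,0],"dr": [0,0,0]}])

```text
time: 22.68
tcp_pos: [0.4449, -0.2309, 0.0776]
eef_rot: [-3.141, -0.0, 1.292]
contact_force: [-0.1, 0.5, -8.0]
finger_gap: 0.0417
```

Request:
apply_moves(series=[{"xyz": [0,0,0.5],"dr": [0,0,0]},{"xyz": [0,0,0.5],"dr": [0,0,0]},{"xyz": [0,0,0],"dr": [0,0,0]}])

```text
time: 22.93
tcp_pos: [0.4452, -0.2311, 0.0769]
eef_rot: [3.142, 0.0, 1.292]
contact_force: [0.4, 0.3, -6.4]
finger_gap: 0.0415
```

Request:
apply_moves(series=[{"xyz": [0,0,0.5],"dr": [0,0,0]},{"xyz": [0,0,0.5],"dr": [0,0,0]},{"xyz": [0,0,0],"dr": [0,0,0]}])

```text
time: 23.18
tcp_pos: [0.4451, -0.231, 0.0758]
eef_rot: [-3.142, -0.0, 1.292]
contact_force: [-0.0, 0.2, -7.3]
finger_gap: 0.0414
```

Request:
apply_moves(series=[{"xyz": [0,0,0.5],"dr": [0,0,0]},{"xyz": [0,0,0],"dr": [0,0,0]}])

```text
time: 23.35
tcp_pos: [0.4451, -0.231, 0.0757]
eef_rot: [3.141, 0.0, 1.292]
contact_force: [-0.8, 0.8, -3.0]
finger_gap: 0.0418
```

Contact is beginning. A little more, then release and check.

Request:
apply_moves(series=[{"xyz": [0,0,0.4],"dr": [0,0,0]},{"xyz": [0,0,0],"dr": [0,0,0]},{"xyz": [0,0,0],"dr": [0,0,0]}])

```text
time: 23.6
tcp_pos: [0.4451, -0.231, 0.0757]
eef_rot: [3.141, 0.0, 1.292]
contact_force: [-2.6, 1.5, 6.0]
finger_gap: 0.0416
```

Request:
apply_moves(series=[{"xyz": [0,0,0],"dr": [0,0,0]},{"xyz": [0,0,0],"dr": [0,0,0]},{"xyz": [0,0,0],"dr": [0,0,0]},{"xyz": [0,0,0],"dr": [0,0,0]},{"xyz": [0,0,-10],"dr": [0,0,0]},{"xyz": [0,0,-20],"dr": [0,0,0]},{"xyz": [0,0,-35],"dr": [0,0,0]},{"xyz": [0,0,-30],"dr": [0,0,0]},{"xyz": [0,0,0],"dr": [0,0,0]},{"xyz": [0,0,0],"dr": [0,0,0]}], fingers=-0.6)

```text
time: 24.43
tcp_pos: [0.4468, -0.232, 0.172]
eef_rot: [3.136, 0.002, 1.292]
contact_force: [-0.1, 0.4, -0.4]
finger_gap: 0.0683
```

Run:
```python
from h import *
V=cam('wrist'); cv2.imwrite('pics/w9.png',V[0]); np.savez('w9.npz',i=V[0],K=V[1],Rc=V[2],o=V[3]); go(.4455,-.231,.2)
```

```text
t 24.48 tcp [ 0.4455 -0.2312  0.1705] rpy [3.140e+00 1.000e-03 1.292e+00] gap 0.0686 shift [  0.2  -0.  -29.5] turn
```

View pics/w9.png

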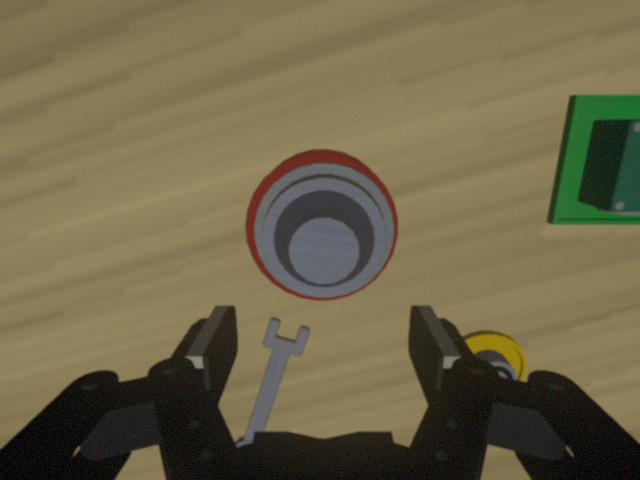

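The wheel sits on the red stand: red spans 247–397 by 150–300, the flange 254–394 by 163–297, so it is centred within about 4 mm. Next, a view over the trays and dish.

Request:
apply_moves(series=[{"xyz": [0,0,-35],"dr": [0,0,0]},{"xyz": [10,5,-35],"dr": [0,0,0]},{"xyz": [25,5,-30],"dr": [0,0,0]},{"xyz": [35,6,-20],"dr": [0,0,0]},{"xyz": [35,6,0],"dr": [0,0,0]},{"xyz": [35,6,0],"dr": [0,0,0]},{"xyz": [35,6,0],"dr": [0,0,0]},{"xyz": [35,6,0],"dr": [0,0,0]},{"xyz": [35,6,0],"dr": [0,0,0]},{"xyz": [20,0,0],"dr": [0,0,0]}])

```text
time: 25.32
tcp_pos: [0.5632, 0.0144, 0.2876]
eef_rot: [-3.139, -0.001, 1.294]
contact_force: [-0.1, -0.9, 0.5]
finger_gap: 0.068
```

Request:
apply_moves(series=[{"xyz": [0,0,0],"dr": [0,0,0]},{"xyz": [0,0,0],"dr": [0,0,0]},{"xyz": [0,0,0],"dr": [0,0,0]},{"xyz": [0,0,0],"dr": [0,0,0]}])

```text
time: 25.65
tcp_pos: [0.5615, 0.01, 0.2891]
eef_rot: [-3.14, 0.001, 1.291]
contact_force: [0.2, 0.2, -0.1]
finger_gap: 0.0681
```

Run:
```python
from h import *
V=cam('wrist'); cv2.imwrite('pics/w10.png',V[0]); np.savez('w10.npz',i=V[0],K=V[1],Rc=V[2],o=V[3]); go(.55,0,.3)
```

```text
t 25.7 tcp [0.5616 0.0099 0.2894] rpy [-3.14e+00  1.00e-03  1.29e+00] gap 0.0686 shift [-12.7  -8.4 -10.6] turn
```

View pics/w10.png

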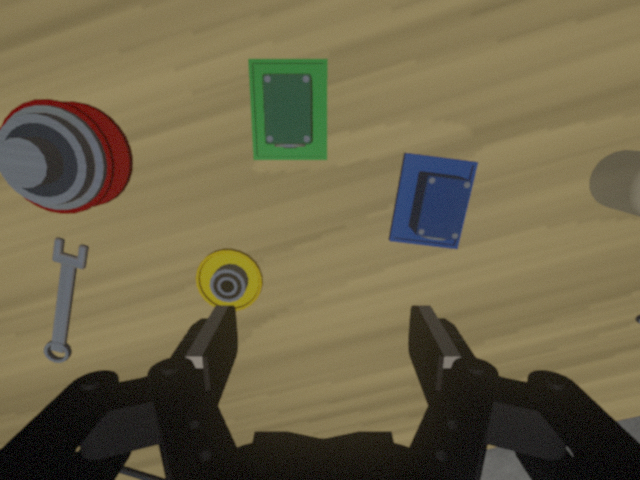

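Run:
```python
from h import *
V=[np.load('w10.npz')[k] for k in('i','K','Rc','o')]
f=lambda p,z:(ray(p,*V[1:],z)[:,:2].mean(0)*1000).round(1)
print('gtray',f([(250,59),(327,59),(327,159),(252,159)],.009),'gbox',f([(267,78),(306,78),(270,139),(307,139)],.044))
print('btray',f([(404,154),(477,163),(458,248),(390,239)],.009),'bbox',f([(431,180),(467,184),(421,232),(455,236)],.044))
print('dish',f([(198,279),(263,279),(230,249),(230,309)],.008),'bearing',f([(228,285)],.024))
h=cv2.cvtColor(V[0],cv2.COLOR_BGR2HSV)
blob(V,(255,110),.009);blob(V,(400,220),.009);blob(V,(230,256),.008,smin=150)
```

```text
gtray [464.    1.7] gbox [464.2   3.2]
btray [600.1 125.9] bbox [600.3 128. ]
dish [ 625.4 -122.7] bearing [ 626.  -121.7]
rect [463.8   1.1] [78.3 98.2] long axis -16.0 | ellipse [463.8   1.4] [ 90.2 118.1] n 347
rect [599.7 125.3] [78.6 97.7] long axis -23.1 | ellipse [599.5 125.5] [ 90.  115.5] n 325
rect [ 625.1 -124.3] [78.5 76.8] long axis 62.5 | ellipse [ 625.3 -124.5] [76.  78.4] n 184
```

All parts are within about 3 mm of their places and square. The robot is clear, so I'm handing in.

```bash
python3 -c "
from workcell import arm
print(arm.finish_job(), arm.sense()['time'])"
```

```text
the job is handed in; nothing more can be done
the job is handed in; nothing more can be done
```

All four parts are in their places, and I handed the job in at about 26 s of the 102 s allowed. `finish_job` gives no verdict, so the figures below come from my own last camera checks.

The order was bearing to the yellow dish, blue box to the blue tray, green box to the green tray, then the wheel onto the cleared red stand. Contact readings while setting the wheel down stayed under about 10 N.

| Part | Offset from centre | Limit |
|---|---|---|
| Green box | about 1.5 mm | 12 mm |
| Blue box | about 2 mm | 12 mm |
| Bearing | 1–3 mm | 10 mm |
| Wheel | within about 4 mm | 10 mm |

- **Orientation:** both boxes looked square in their trays and the wheel sits hub up.
- **Bystanders:** I saw no movement of the jar or spanner in the pictures, but did not measure them again at the end.
- **Disagreement:** the camera views differed by up to 5 mm on the stand's centre, and one side-view fit was poor and left out. I set the wheel between the scene and wrist values, and the close wrist view after release gave the wheel figure above.

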